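# Roll the red-capped specimen canister up the chute to its stop

## Robot

A 6-joint arm with a two-finger parallel gripper is mounted at the origin on the work surface. World frame = base frame: x ahead of the robot, y to its left, z up, the work surface at z = 0. Lengths are in mm, angles in rad, forces in N, time in s.
With the tool pointing down it reaches from about 350 to 775 mm from the base axis. Payload 7.3 kg.
Tool frame: the origin (TCP) lies at the very end of the fingers, on their centre line; the grasp point (between the pads) lies 19 mm behind it; z points along the fingers, y is the line along which they close (so a half turn about z gives the same grasp; the last joint's range is limited). The gripper opens to 92 mm and grips with 3 to 60 N. Pads are 19 mm wide; open, the fingers measure 130 mm over their backs; the gripper's body (75 mm by 190 mm) begins 47 mm behind the grasp point.
Start: joints at [-1.26, 0.342, 1.524, -0, 1.275, -0.146], TCP at [231.59, -471.18, 226.741] pointing down, gripper open.
Joint ranges: [-2.53, 2.53], [-0.77, 2.02], [0.04, 2.7], [-1, 4.14], [0.28, 2.66], [-3.11, 3.11]. Speed limits (rad/s): [2.57, 2.57, 3.14, 3.14, 3.14, 3.14].

## Interface

Orientations are given as [roll, pitch, yaw] about the fixed x, y, z axes, in that order (R = Rz(yaw) Ry(pitch) Rx(roll)).
In Python, from plant import * gives the robot as it stands.
- The arm moves only by the tool arm_command, never from a script. Its arguments are lists of equal length, an entry for each row: "gripper": the finger opening in mm, from 0 to 91.8; "dp": the shift along the tool's x, y, z in units of 25 mm (1.0 is 25 mm), a list of three; "twist": the turn about the tool's z in units of 5 degrees (1.0 is 5 degrees). A call has exactly 5 rows; each row shifts and turns the commanded pose from where the row before left it, along the tool's axes as they then stand; what a row does not reach is not made up. A row lasts 1/8 s, in which the tool goes at most 62.5 mm and 10.7 degrees, less where a joint would pass 70% of its speed; a pose out of reach is approached as far as the arm can. A call is refused whole if a number of a shift passes 1 or a number of a turn 1, either way. A call with a gripper value outside its range is refused whole. The fingers move at their own pace and stop on an object; the grip force is fixed at half the most. Time passes only in rows, so rows that do not move let the fingers close, or fill a call up. It gives the time, the measured TCP pose, the force, the opening and the grip force at its end, in the units of the state.
- get_obs(): the state, without advancing time (a new reading comes with each control period).
- capture(name): name is "scene" or "side" or "wrist"; returns the picture (400x640x3 uint8, red, green, blue); there is no depth.
- get_calibration(name): a dict with "mtx" (3x3 intrinsics, pixels), "position" and "attitude" of the camera in the world; the wrist camera has in their place "mount" (4x4, takes a point from camera to tool coordinates, whose origin is the TCP and whose axes are the flange's). Camera axes: x right, y down, z forward; pixel columns grow to the right and rows downward; lengths in mm; the calibration is good to about 2 mm. A picture is of the moment at which its call begins: read the wrist's pose just before it. get_calibration takes no time and is no camera call.
- close_job(): hands the job in; it is judged then, once.
The state is a dict: "time": time; "joint_positions": joint angles; "dq": joint speeds; "tau": joint torques, N m; "tool_pos": TCP position; "tcp_rot": TCP orientation; "contact_force": force on the tool from outside, world axes, zero at the start; "moment": the same for the moment, N m; "grip_width": finger opening in mm; "finger_force": force on a finger pad.
Only numpy, scipy, OpenCV 4.12 (cv2) and the standard library are available. Lean on these libraries where they do the work, as an engineer would, in place of code of your own. Each camera call takes 0.05 s, during which the arm holds its last target. There are 200 camera calls.

## Task

Two specimen canisters lie at the low end of the sloping two-lane chute. With the fingertips push the red-capped one up its lane, over the small yellow ridge, so that it stays parked against the stop at the top and does not roll back. Do not pick it up, leave the blue-capped canister where it lies, and disturb nothing else.

Things in the scene. Friction and masses are not known exactly. Their poses are not given: they have to be found in the camera images.
- red_center (a point): centre of the red-capped canister: slippery round cylinder, 50 mm in diameter, 90 mm long, white with a red cap, 105 to 210 g. It lies on its side across one of the two lanes (either one), against the low lip, and rolls along the lane. The point's x axis is the cylinder's own axis (towards the cap); y and z turn as it rolls.
- blue_center (a point): centre of the blue-capped canister, of the same size and shape, lying at the low end of the other lane; must be left there.
- slope (a point): frame of the fixed two-lane chute (blue walls, metal floors). Origin mid-chute on the lane floor surface, 52 mm above the table. y points up the slope (7 deg above level, roughly to the robot's left, within 26 deg), x level across, away from the robot, z square to the floor. Lane centre lines at x = -52.5 and +52.5 mm; lanes 97 mm wide, walls 8 mm thick and 22 mm high.
- lip (a point): top inner edge of the lip across the low end of both lanes, midway across the chute: slope frame y = -140 mm, z = 10 mm. The lip is 6 mm thick, with nothing behind it but the table. A canister lying against it has its centre at slope frame y = -120 mm, z = 25 mm.
- ridge (a point): crest of the fixed rounded yellow ridge across both lanes, midway across the chute: slope frame y = 99.7 mm, 3.5 mm above the lane floor. Once over it a canister settles between ridge and end stop and stays; short of it, it rolls all the way back. Going over takes a few newtons. The end stop (42 mm high) has its face at y = 140 mm.
- seat_near (a point): where a canister's centre is when parked between ridge and stop in the lane nearer the robot (slope frame x = -52.5, y = +114.4, z = 25 mm)
- seat_far (a point): the same in the far lane (slope frame x = +52.5, y = +114.4, z = 25 mm)
- green: bystander: canister with a green cap standing upright just beyond the chute, 50 mm in diameter, 90 mm tall, origin under its centre
- water: bystander: water bottle, 62 mm in diameter, 200 mm tall, at the left; origin under its centre
- sanitiser: bystander: bottle with a green label, 60 mm in diameter, 130 mm tall, at the left; origin under its centre
- phone: bystander: black phone lying flat, 75 x 155 x 9 mm, at the right; origin under its centre
- tape: bystander: yellow ring of tape lying flat, 84 mm in diameter, 24 mm high, at the right; origin under its centre
Mind the look-alikes: they are no part of the job. Leave any brown or orange look-alike of the part that bears red_center alone.

How it is judged:
By the outcome, as a careful person would: the job done as asked, in the order asked, and still so for the second after the job is handed in, with the robot touching nothing.
It also fails if it takes over 40 s, if anything falls off the work surface, if the arm or the gripper's body presses on something with over 40 N, if the wrist force passes 120 N, or if a joint passes its speed limit or range.

## Working session

There is one attempt and no reset: what is moved stays moved. The work goes in short steps, Python scripts to look and compute and a tool call to move; the robot and the scene stay as the last step left them, time stands still between calls to the robot, and variables do not carry over. Pictures are saved under pics/ and viewed, at most 10 in all, crops included, and the job is handed in when it is done.

Besides the shell and the picture viewer there is one more tool, called after ">>>" as name(argument=value, ...) on one line, values as JSON. arm_command: Moves the arm, as the interface text tells. Its arguments: {"type":"object","properties":{"gripper":{"type":"array"},"dp":{"type":"array"},"twist":{"type":"array"}},"required":["gripper","dp","twist"]}

```bash
mkdir -p pics
cat > h.py <<'E'
from plant import *
import numpy as np, cv2
from scipy.spatial.transform import Rotation as R
def cal(n):
    c=get_calibration(n); return c
E
python3 - <<'E'
from h import *
ims=[]
for n in("scene","side"):
    im=capture(n); cv2.imwrite(f"pics/{n}0.png",im[...,::-1]); np.save(f"pics/{n}0.npy",im); print(n,get_calibration(n))
o=get_obs(); print(o)
E
```

```text
scene {'mtx': array([[429.22083153,   0.        , 306.097417  ],
       [  0.        , 429.22083153, 208.81983102],
       [  0.        ,   0.        ,   1.        ]]), 'position': array([ 925.92618319, -681.27679996, 1077.26301332]), 'attitude': array([-2.47588448e+00, -1.18224785e-03,  5.10784327e-01])}
side {'mtx': array([[492.82248548,   0.        , 325.44025315],
       [  0.        , 492.82248548, 193.86100957],
       [  0.        ,   0.        ,   1.        ]]), 'position': array([ 538.94781424, 1073.05967347,  873.25440756]), 'attitude': array([-2.1955271 , -0.02382122, -3.09018605])}
{'time': 0.1, 'joint_positions': array([-1.26001041e+00,  3.42666865e-01,  1.52489680e+00,  3.24031884e-05,
        1.27539888e+00, -1.45991727e-01]), 'dq': array([ 0.0001918 , -0.00168357, -0.00230149,  0.00100007,  0.00076264,
       -0.00015431]), 'tau': array([ 2.50040925e-03, -4.32005954e+01, -2.44694549e+01,  7.19690393e-02,
        5.25773282e-02, -2.90260061e-05]), 'tool_pos': array([ 231.48028285, -470.82316525,  226.11590647]), 'tcp_rot': array([-3.14024184e+00, -2.29940267e-04,  4.56768034e-01]), 'contact_force': array([0.23242245, 0.10509851, 0.02640539]), 'moment': array([-0.01961597, -0.00958968,  0.00581171]), 'finger_force': 0.0, 'grip_width': 91.89596223288918}
```

View pics/scene0.png

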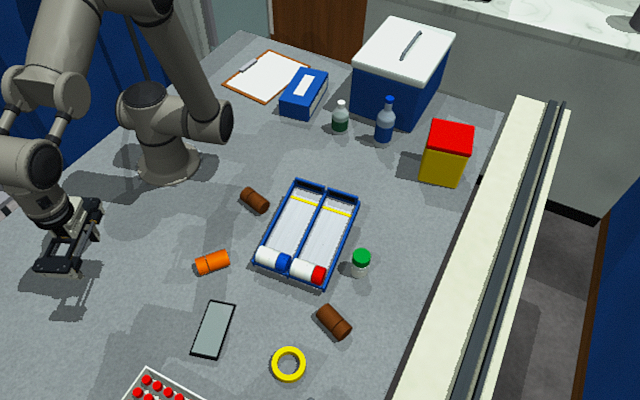

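View pics/side0.png

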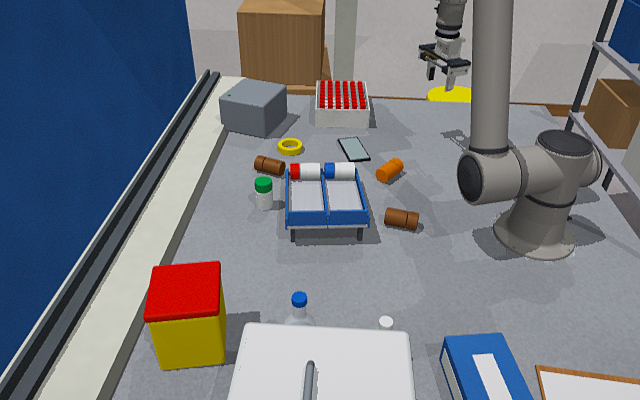

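The canisters in the scene view are red-capped at about (308,270) in the far lane, blue-capped at (273,260) in the near lane, brown at (254,200) and (333,321), and orange at (212,262). Only the one at (308,270) has a white body and red cap and lies in the chute. I'll measure it and confirm with a crop.

```bash
cat >> h.py <<'E'
def cast(n,uv,z):
    c=get_calibration(n); uv=np.atleast_2d(uv).astype(float)
    d=np.c_[(uv-c["mtx"][:2,2])/c["mtx"][[0,1],[0,1]],np.ones(len(uv))]@R.from_euler('xyz',c["attitude"]).as_matrix().T
    p=np.array(c["position"]); return p+d*((z-p[2])/d[:,2])[:,None]
def mask(im,box,lo,hi):
    m=cv2.inRange(cv2.cvtColor(im,cv2.COLOR_RGB2HSV),lo,hi); k=np.zeros_like(m); a,b,c,d=box; k[b:d,a:c]=m[b:d,a:c]; return k
def pts(m): y,x=np.nonzero(m); return np.c_[x,y]
E
python3 - <<'E'
from h import *
bx={"scene":(240,170,370,300),"side":(275,155,375,235)}
for n in bx:
    im=np.load(f"pics/{n}0.npy")
    for nm,lo,hi,z in (("ridge",(22,120,120),(35,255,255),67),("red",(0,150,90),(6,255,255),62),("white",(0,0,215),(179,40,255),62)):
        p=pts(mask(im,bx[n],lo,hi))
        if len(p)<5: print(n,nm,len(p));continue
        w=cast(n,p,z)[:,:2]; c=w.mean(0); u=np.linalg.svd(w-c,full_matrices=False)[2][0]; t=(w-c)@u
        print(n,nm,len(p),p.mean(0).round(1),"world",c.round(1),"dir",np.degrees(np.arctan2(u[1],u[0])).round(1),"ext",t.min().round(),t.max().round())
a=np.load("pics/scene0.npy")[165:305,235:385];b=np.load("pics/side0.npy")[140:250,240:390]
a=cv2.resize(a,None,fx=4,fy=4,interpolation=cv2.INTER_CUBIC)
cv2.imwrite("pics/crop0.png",a[...,::-1]);
E
```

```text
scene ridge 163 [320.5 205.9] world [570.8  42.1] dir 6.5 ext -100.0 97.0
scene red 215 [318. 275.] world [ 675.4 -166.2] dir -75.7 ext -27.0 27.0
scene white 3450 [305.1 235.7] world [582.  -70.2] dir -94.9 ext -145.0 134.0
side ridge 4
side red 135 [294.3 170.5] world [ 676.9 -164. ] dir 97.9 ext -42.0 41.0
side white 252 [328.5 166.3] world [ 575.4 -196.5] dir -173.5 ext -84.0 79.0
```

View pics/crop0.png

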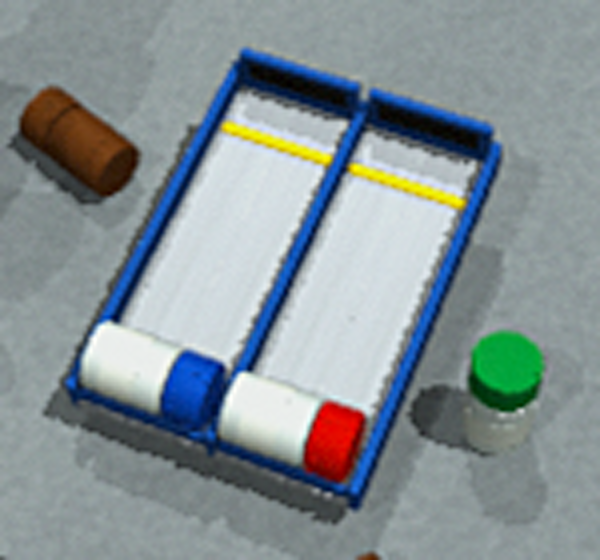

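The crop confirms it: the red-capped white canister lies in the far lane with its cap at scene pixel (318,275), and blue is in the near lane. The ridge fit gives a chute x direction of 6.5° and a ridge centre of (571,42). That predicts red's centre at (648,-171), and the measured cap position (675,-166) agrees.

Plan: turn the tool to yaw 96.5°, so tool x points up the lane and tool y across it. Then push with both fingertips, 30 mm apart.

>>> arm_command(gripper=[30,30,30,30,30], dp=[[0,0,0],[0,0,0],[0,0,0],[0,0,0],[0,0,0]], twist=[-1,-1,-1,-1,-1])

```text
time: 0.72
tool_pos: [231.5, -470.9, 226.3]
tcp_rot: [-3.141, -0.0, 0.896]
contact_force: [-0.2, 0.1, -0.4]
grip_width: 46.3
finger_force: 0.0
```

>>> arm_command(gripper=[30,30,30,30,30], dp=[[0,0,0],[0,0,0],[0,0,0],[0,0,0],[0,0,0]], twist=[-1,-1,-1,-1,-1])

```text
time: 1.35
tool_pos: [231.5, -470.9, 226.3]
tcp_rot: [-3.141, -0.001, 1.332]
contact_force: [-0.3, -0.0, -0.0]
grip_width: 30.1
finger_force: 0.0
```

>>> arm_command(gripper=[30,30,30,30,30], dp=[[0,0,0],[0,0,0],[0,0,0],[0,0,0],[0,0,0]], twist=[-1,-1,-1,-1,0])

```text
time: 1.98
tool_pos: [231.5, -471.0, 226.4]
tcp_rot: [-3.141, -0.001, 1.678]
contact_force: [0.1, 1.5, 0.1]
grip_width: 29.8
finger_force: 0.0
```

>>> arm_command(gripper=[30,30,30,30,30], dp=[[0.38,0.9,0],[0.38,0.9,0],[0.38,0.9,0],[0.38,0.9,0],[0.38,0.9,0]], twist=[0,0,0,0,0])

```text
time: 2.6
tool_pos: [339.0, -411.3, 226.5]
tcp_rot: [-3.141, -0.0, 1.676]
contact_force: [1.2, 0.1, 0.1]
grip_width: 30.0
finger_force: 0.0
```

>>> arm_command(gripper=[30,30,30,30,30], dp=[[0.38,0.9,0],[0.38,0.9,0],[0.38,0.9,0],[0.38,0.9,0],[0.38,0.9,0]], twist=[0,0,0,0,0])

```text
time: 3.22
tool_pos: [445.7, -352.0, 226.5]
tcp_rot: [-3.141, -0.0, 1.676]
contact_force: [1.1, -0.5, 0.4]
grip_width: 29.5
finger_force: 0.0
```

>>> arm_command(gripper=[30,30,30,30,30], dp=[[0.38,0.9,0],[0.38,0.9,0],[0.38,0.9,0],[0.38,0.9,0],[0.38,0.9,0]], twist=[0,0,0,0,0])

```text
time: 3.85
tool_pos: [552.4, -292.7, 226.4]
tcp_rot: [-3.141, -0.0, 1.676]
contact_force: [0.5, -0.6, 0.4]
grip_width: 29.6
finger_force: 0.0
```

>>> arm_command(gripper=[30,30,30,30,30], dp=[[0.38,0.9,0],[0.38,0.9,0],[0.38,0.9,0],[0.38,0.7,0],[0,0,0]], twist=[0,0,0,0,0])

```text
time: 4.47
tool_pos: [632.8, -245.3, 225.9]
tcp_rot: [-3.141, -0.001, 1.679]
contact_force: [0.3, 0.4, 0.8]
grip_width: 30.0
finger_force: 0.0
```

>>> arm_command(gripper=[30,30,30,30,30], dp=[[0,0.9,0.4],[0,0,0.9],[0,0,0.9],[0,0,0.9],[0,0,0]], twist=[0,0,0,0,0])

```text
time: 5.1
tool_pos: [652.8, -244.1, 147.1]
tcp_rot: [-3.137, -0.002, 1.677]
contact_force: [0.0, 0.1, 0.3]
grip_width: 30.0
finger_force: 0.0
```

Run:
```python
from h import *
o=get_obs();print(o["tool_pos"],o["tcp_rot"])
im=capture("wrist");c=get_calibration("wrist");cv2.imwrite("pics/w1.png",im[...,::-1])
Rt=R.from_euler('xyz',o["tcp_rot"]).as_matrix();M=np.array(c["mount"]);p=o["tool_pos"]+Rt@M[:3,3];A=Rt@M[:3,:3]
for nm,lo,hi,z in (("ridge",(22,120,120),(35,255,255),67),("red",(0,150,90),(6,255,255),62)):
    q=pts(cv2.inRange(cv2.cvtColor(im,cv2.COLOR_RGB2HSV),lo,hi))
    if len(q)<9: print(nm,len(q));continue
    d=np.c_[(q-c["mtx"][:2,2])/c["mtx"][[0,1],[0,1]],np.ones(len(q))]@A.T
    w=(p+d*((z-p[2])/d[:,2])[:,None])[:,:2];print(nm,len(q),w.mean(0).round(1),w.min(0).round(),w.max(0).round(),q.mean(0))
```

```text
[ 652.80970666 -244.10514279  147.14046966] [-3.13744897e+00 -2.25161586e-03  1.67691594e+00]
ridge 783 [ 683.9 -366.2] [ 608. -381.] [ 704. -321.] [339.17241379 348.79821201]
red 3467 [ 679.  -164.6] [ 661. -191.] [ 696. -140.] [368.72714162  97.56013845]
```

View pics/w1.png

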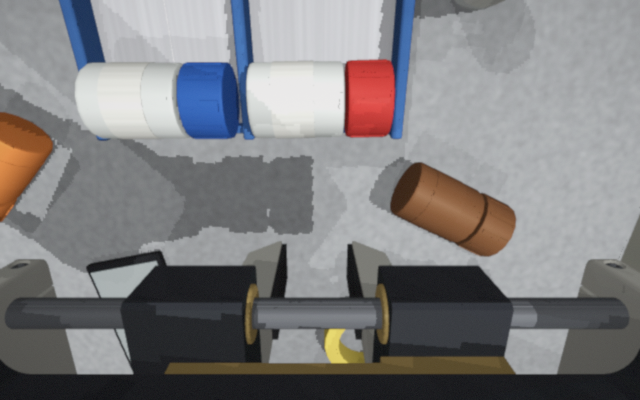

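The red canister spans columns 247–394 at rows 60–137, and its centre at about column 320 lines up with the fingers at about column 318. The lane runs straight up the image. The brown look-alike at (453,208) is clear of the fingers. Next I descend and push.

>>> arm_command(gripper=[30,30,30,30,30], dp=[[0,0.06,0.9],[0,0,0.9],[0,0,0.9],[0,0,0.9],[0,0,0]], twist=[0,0,0,0,0])

```text
time: 5.78
tool_pos: [655.4, -243.8, 58.7]
tcp_rot: [-3.14, -0.001, 1.678]
contact_force: [0.2, 0.0, -0.2]
grip_width: 30.0
finger_force: 0.0
```

>>> arm_command(gripper=[30,30,30,30,30], dp=[[0.4,0,0],[0.4,0,0],[0.3,0,0],[0.2,0,0],[0.2,0,0]], twist=[0,0,0,0,0])

```text
time: 6.4
tool_pos: [652.1, -206.1, 59.4]
tcp_rot: [3.141, 0.0, 1.679]
contact_force: [-0.8, 0.9, 0.4]
grip_width: 30.1
finger_force: 0.0
```

>>> arm_command(gripper=[30,30,30,30,30], dp=[[0,0,0.16],[0.2,0,-0.02],[0.3,0,-0.04],[0.4,0,-0.05],[0.4,0,-0.05]], twist=[0,0,0,0,0])

```text
time: 7.02
tool_pos: [648.5, -173.3, 59.4]
tcp_rot: [3.141, 0.0, 1.679]
contact_force: [0.1, -0.8, 1.2]
grip_width: 30.0
finger_force: 0.4
```

>>> arm_command(gripper=[30,30,30,30,30], dp=[[0.4,0,-0.05],[0.4,0,-0.05],[0.4,0,-0.05],[0.4,0,-0.05],[0.4,0,-0.05]], twist=[0,0,0,0,0])

```text
time: 7.65
tool_pos: [643.1, -123.8, 65.6]
tcp_rot: [3.142, 0.0, 1.679]
contact_force: [-1.0, -1.0, 0.6]
grip_width: 30.3
finger_force: 0.4
```

Run:
```python
from h import *
im=capture("scene");a=cv2.resize(im[150:310,200:400],None,fx=3,fy=3);b=capture("wrist")
print(get_obs()["tool_pos"],get_obs()["contact_force"])
b=cv2.resize(b,None,fx=.3,fy=.3)
a=cv2.copyMakeBorder(a,0,0,0,192,0);a[:120,600:]=b
cv2.imwrite("pics/s2.png",a[...,::-1])
```

```text
[ 643.08882333 -123.00962147   65.57980189] [ 0.01519064  0.06298972 -0.63346849]
```

View pics/s2.png

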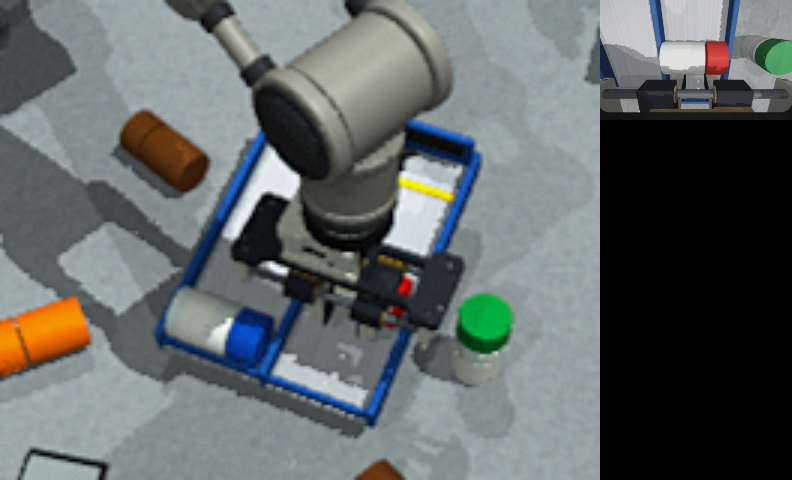

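The wrist inset shows the canister square against both fingertips and inside its lane. Blue still lies at the low end, at crop pixel (218,328). I'll keep pushing.

>>> arm_command(gripper=[30,30,30,30,30], dp=[[0.4,0,-0.05],[0.4,0,-0.05],[0.4,0,-0.05],[0.4,0,-0.05],[0.4,0,-0.05]], twist=[0,0,0,0,0])

```text
time: 8.38
tool_pos: [637.8, -74.0, 71.9]
tcp_rot: [3.141, 0.0, 1.679]
contact_force: [-0.0, -1.3, 0.1]
grip_width: 29.8
finger_force: 0.4
```

>>> arm_command(gripper=[30,30,30,30,30], dp=[[0.4,0,-0.05],[0.4,0,-0.05],[0.4,0,-0.05],[0.4,0,-0.05],[0.4,0,-0.05]], twist=[0,0,0,0,0])

```text
time: 9.0
tool_pos: [632.4, -24.3, 78.0]
tcp_rot: [3.142, 0.0, 1.678]
contact_force: [0.6, -0.7, 0.3]
grip_width: 30.1
finger_force: 0.4
```

>>> arm_command(gripper=[30,30,30,30,30], dp=[[0.3,0,-0.04],[0.3,0,-0.04],[0.3,0,-0.04],[0.2,0,-0.02],[0.2,0,-0.02]], twist=[0,0,0,0,0])

```text
time: 9.62
tool_pos: [630.2, 5.1, 83.4]
tcp_rot: [3.139, 0.004, 1.678]
contact_force: [0.5, -5.3, 1.4]
grip_width: 29.5
finger_force: 2.2
```

Run:
```python
from h import *
b=capture("wrist");print(get_obs()["tool_pos"],get_obs()["contact_force"])
cv2.imwrite("pics/w3.png",b[...,::-1])
```

```text
[629.70407857   6.73881232  83.05770049] [ 1.61859898 -2.25543786  2.14697653]
```

View pics/w3.png

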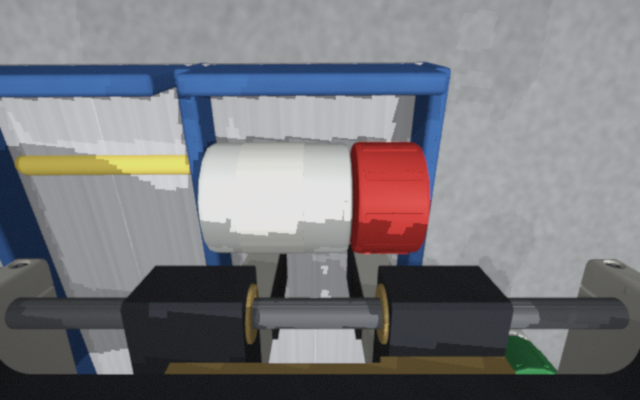

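The canister is at the ridge: its body covers rows 142–252, the ridge shows at row 165, and the force rose to about 5 N. Now to push it over.

>>> arm_command(gripper=[30,30,30,30,30], dp=[[0.2,0,-0.02],[0.2,0,-0.02],[0.2,0,-0.02],[0.1,0,0],[0,0,0]], twist=[0,0,0,0,0])

```text
time: 10.3
tool_pos: [627.0, 25.1, 83.4]
tcp_rot: [-3.141, -0.0, 1.679]
contact_force: [0.1, 0.1, -0.3]
grip_width: 30.1
finger_force: 0.0
```

Run:
```python
from h import *
b=capture("wrist");print(get_obs()["tool_pos"],get_obs()["contact_force"])
cv2.imwrite("pics/w4.png",b[...,::-1])
```

```text
[627.02799232  24.86239316  83.3822386 ] [0.01505536 0.0354665  0.36775154]
```

View pics/w4.png

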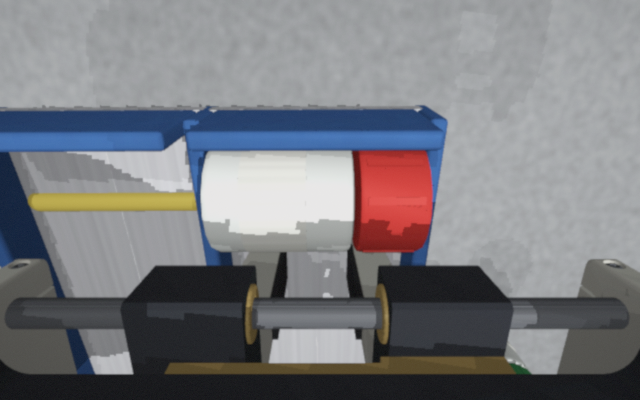

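The canister is against the stop (rows 148–252, stop face at row 148) and the finger force is zero, so it has gone over the ridge. I'll back off slowly, lift away and check.

>>> arm_command(gripper=[30,30,30,30,30], dp=[[-0.2,0,-0.02],[-0.4,0,0],[-0.6,0,0],[-0.4,0,-0.4],[0,0,-0.8]], twist=[0,0,0,0,0])

```text
time: 10.98
tool_pos: [631.1, -16.7, 114.0]
tcp_rot: [-3.14, -0.0, 1.677]
contact_force: [-0.4, 0.3, 0.6]
grip_width: 29.7
finger_force: 0.0
```

>>> arm_command(gripper=[30,30,30,30,30], dp=[[0,0,-0.9],[0,0,-0.9],[0,0,-0.9],[0,0,-0.9],[0,0,0]], twist=[0,0,0,0,0])

```text
time: 11.6
tool_pos: [632.5, -15.8, 206.5]
tcp_rot: [3.137, 0.001, 1.678]
contact_force: [-0.4, -0.2, 0.2]
grip_width: 30.1
finger_force: 0.0
```

>>> arm_command(gripper=[30,30,30,30,30], dp=[[-0.8,0,0],[-0.8,0,0],[-0.8,0,0],[-0.8,0,0],[0,0,0]], twist=[0,0,0,0,0])

```text
time: 12.22
tool_pos: [640.0, -96.7, 203.5]
tcp_rot: [-3.141, 0.0, 1.676]
contact_force: [0.0, 0.3, 0.0]
grip_width: 30.1
finger_force: 0.0
```

Run:
```python
from h import *
im=capture("side");print(get_obs()["tool_pos"],get_obs()["time"])
a=cv2.resize(im[130:250,230:430],None,fx=4,fy=4,interpolation=cv2.INTER_CUBIC)
cv2.imwrite("pics/s5.png",a[...,::-1])
p=pts(mask(im,(275,155,375,235),(0,150,90),(6,255,255)));print(len(p),p.mean(0),cast("side",p,90.7).mean(0))
```

```text
[639.88533096 -95.5051073  203.64200293] 12.275
88 [294.  205.5] [655.67185169  46.99303401  90.7       ]
```

View pics/s5.png

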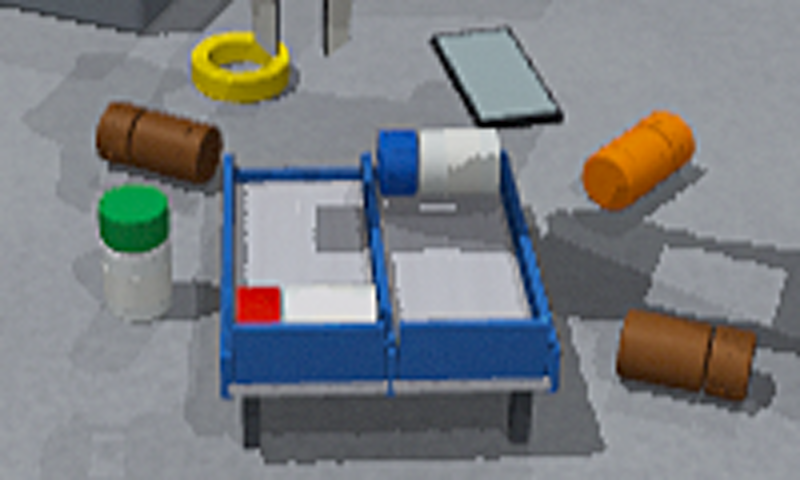

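The red canister is parked at the stop (crop pixel (305,305)), blue is still at the low end (438,162), and everything else is where it was.

```bash
python3 -c "
from h import *
print(close_job())"
```

```text
the job is handed in; nothing more can be done
None
```

I pushed the red-capped canister up the far lane and over the ridge; it stayed parked against the stop after the fingers backed off. In the last picture the blue-capped canister and the items around the chute were undisturbed, and I handed the job in at about 12 s; no verdict was returned.

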